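# Offer up a swing tray to its hinge and hold it for the pin

### The job

Lift the yellow tray off the top of the pile and offer it, level, to the empty hinge of the tray column: its knuckle between the column's two steel knuckles, so that the three holes stand in one line and a pin could be dropped straight through. Finish while still holding it there in the gripper for a workmate to drop in the pin: do not let go, and let the knuckle float clear in the gap, not resting on or pressing against the column. Leave the other trays, the hinge pin and everything else on the bench where they are.

Things in the scene. Friction and masses are not known exactly. Their poses are not given: they have to be found in the camera images.
- tray_top: yellow plastic swing tray, top of a nested pile of three (yellow, blue, grey), about 0.36 kg. Origin: centre of its underside, z up, +x to its hinge end. 150 (x) x 130 (y) x 50 mm high, walls 5 mm, inside floor at 8 mm; open inside but for the rib. It nests 4 mm into the tray below, 2 mm play all round. Steel hinge leaf with one knuckle on the +x end
- tray_bore (a point): middle of the bore of the yellow tray's knuckle, at x 96, y 0, z 27 mm in the tray's frame, axes as the tray's. The knuckle is an upright steel tube: 24 mm outside, 13 mm bore along z, 28 mm long (13 to 41 mm above the tray's underside), its axis 17 mm off the leaf on the tray's end
- tray_grip (a point): grasp point in the grip rib in the middle of the yellow tray, 32 mm above the tray's underside. The rib stands on the floor along the tray's x: 14 mm thick (y), 70 mm long, top at 44 mm, 53 mm of free floor to either side. Thin webs, 24 mm high, join it to the end walls. Axes as the tray's
- stand: tray column, fixed: 45 mm square aluminium post on a 150 mm square steel foot, 229 mm high. Origin on the bench, straight below the empty hinge's bore axis; z up. The post lies on the +x side (its face at x 22 mm); the tray comes from the -x side, its x along the column's x. Lower on the +x face a grey tray, part of the column, already hangs on its pin, reaching 270 mm from the origin
- stand_bore (a point): on the empty hinge's bore axis, mid-gap between its two fixed knuckles, 150 mm above the bench: the middle of the tray's bore belongs here. Knuckles: steel tubes, 24 mm outside, 13 mm bore, at heights 115 to 133 and 167 to 185 mm; the 34 mm gap gives the tray's 28 mm knuckle 3 mm above and below. Jamb leaf behind: face 17 mm from the axis, 60 mm wide, 74 mm high
- tray_mid: blue tray, same shape as the yellow one, second in the pile, its underside 46 mm above the bench; stays
- tray_bottom: grey tray, same shape, lowest in the pile, on the bench; stays
- pin: loose brass hinge pin, 12 mm round bar, about 95 mm long with a short bent leg at one end, lying on the bench; stays. Origin near its middle, on the bench
- hammer: hammer with wooden handle, 260 mm long, lying on the bench along its x; stays
- drill: blue and black cordless drill, about 220 x 190 x 56 mm, lying on its side; stays
- tape_roll: roll of brown packing tape, 100 mm across, 48 mm high, lying flat; stays
- carton: closed cardboard carton, 150 x 110 x 60 mm; stays

How it is judged:
By the outcome, as a careful person would: the job done as asked, in the order asked, and still so for the second after the job is handed in, while the arm keeps its last pose, push and grip.
It also fails if it takes over 46 s, if anything falls off the work surface, if the arm or the gripper's body presses on something with over 40 N, if the wrist force passes 120 N, or if a joint passes its speed limit or range.

### The arm

A 6-joint arm with a two-finger parallel gripper is mounted at the origin on the work surface. World frame = base frame: x ahead of the robot, y to its left, z up, the work surface at z = 0. Lengths are in m, angles in rad, forces in N, time in s.
With the tool pointing down it reaches from about 0.3 to 0.875 m from the base axis. Payload 6.4 kg.
Tool frame: the origin (TCP) lies midway between the tips of the shut fingers; the grasp point (between the pads) lies 19 mm behind it; z points along the fingers, y is the line along which they close (so a half turn about z gives the same grasp; the last joint's range is limited). The gripper opens to 85 mm and grips with 20 to 120 N. Pads are 22 mm wide; open, the fingers measure 114 mm over their backs; the gripper's body (76 mm by 85 mm) begins 54 mm behind the grasp point. The pads swing forward as they close: fully open they stand 13 mm farther back than shut.
Start: joints at [-1.349, 0.181, 1.607, -0, 1.354, -0.206], TCP at [0.239, -0.523, 0.231] pointing down, gripper open.
Joint ranges: [-2.99, 2.99], [-0.89, 2.07], [0.3, 2.58], [-1.14, 4.28], [0, 2.63], [-3.12, 3.12]. Speed limits (rad/s): [2.57, 2.57, 3.01, 3.14, 3.14, 3.14].

### API

Orientations are given as a unit quaternion [w, x, y, z].
In Python, from bench import sensors, vision, ctrl gives the robot as it stands.
- The arm moves only by the tool carry_out, never from a script. Its argument "deltas" is text: rows parted by semicolons, each of 7 numbers parted by spaces: the shift along the tool's x, y, z in mm, then the turn, a rotation vector about the tool's x, y, z in rad, then the closure, from 0 (fully open) to 1 (shut). In form: tx ty tz ax ay az claw; .... A call has 1 to 12 rows; each row is the pose to reach, as a shift and turn from the pose commanded when the call began, along the tool's axes at that moment; what a row does not reach only later rows make up. A row lasts 1/8 s, in which the tool goes at most 62.5 mm and 10.7 degrees, less where a joint would pass 70% of its speed; a pose out of reach is approached as far as the arm can. A call with a gripper value outside its range is refused whole. The fingers move at their own pace and stop on an object; the grip force is fixed at half the most. Time passes only in rows, so rows that repeat a pose let the fingers close. It gives the time, the measured TCP pose, the force, the opening and the grip force at its end, in the units of the state.
- sensors.get_obs(): the state, without advancing time (a new reading comes with each control period).
- vision.camera(name): name is "scene" or "side" or "wrist"; returns the picture (480x640x3 uint8, blue, green, red); there is no depth.
- vision.camera_model(name): a dict with "K" (3x3 intrinsics, pixels), "extrinsics" (4x4, takes a point from world to camera coordinates); the wrist camera has in their place "hand_eye" (4x4, takes a point from camera to tool coordinates, whose origin is the TCP and whose axes are the flange's). Camera axes: x right, y down, z forward; pixel columns grow to the right and rows downward; lengths in m; the calibration is good to about 2 mm. A picture is of the moment at which its call begins: read the wrist's pose just before it. camera_model takes no time and is no camera call.
- ctrl.hand_in(): hands the job in; it is judged then, once.
The state is a dict: "time_s": time; "q": joint angles; "dq": joint speeds; "joint_efforts": joint torques, N m; "eef_pos": TCP position; "eef_rot": TCP orientation; "wrist_force": force on the tool from outside, world axes, zero at the start; "torque": the same for the moment, N m; "opening": opening from 0.0 (shut) to 1.0 (fully open); "grasp_force": force on a finger pad.
Only numpy, scipy, OpenCV 4.12 (cv2) and the standard library are available. Lean on these libraries where they do the work, as an engineer would, in place of code of your own. Each camera call takes 0.05 s, during which the arm holds its last target. There are 200 camera calls.

## Working session

There is one attempt and no reset: what is moved stays moved. The work goes in short steps, Python scripts to look and compute and a tool call to move; the robot and the scene stay as the last step left them, time stands still between calls to the robot, and variables do not carry over. Pictures are saved under pics/ and viewed, at most 10 in all, crops included, and the job is handed in when it is done.

Besides the shell and the picture viewer there is one more tool, called by a JSON object that holds its "method" and its "body", one argument or row to a line. carry_out: Moves the arm, as the interface text tells. Its arguments: {"type":"object","properties":{"deltas":{"type":"string"}},"required":["deltas"]}

```bash
ls; mkdir -p pics
python3 - <<'E'
from bench import sensors,vision
import cv2,numpy as np
o=sensors.get_obs();print(o)
for n in("scene","side","wrist"):
    im=vision.camera(n);cv2.imwrite(f"pics/{n}0.png",im);print(n,vision.camera_model(n))
E
```

```text
pics
{'time_s': 0.0, 'q': array([-1.34927455e+00,  1.81532085e-01,  1.60804038e+00, -1.18241832e-05,
        1.35383855e+00, -2.06307731e-01]), 'dq': array([-0.00188669,  0.00163793, -0.00094627, -0.00020254,  0.00261873,
       -0.00021152]), 'joint_efforts': array([-5.64927382e-05, -4.44870007e+01, -3.51338804e+01, -3.59056066e-04,
        8.95267760e-03, -1.18990121e-05]), 'eef_pos': array([ 0.23844378, -0.52259146,  0.23037357]), 'eef_rot': array([-9.09110757e-04,  9.77206678e-01,  2.12288203e-01, -1.26882590e-05]), 'wrist_force': array([ 0.40506935, -0.0916379 , -0.23806037]), 'torque': array([-0.01811413, -0.00108566, -0.01215579]), 'grasp_force': 0.0, 'opening': 1.0018990862896537}
scene {'K': array([[473.72579428,   0.        , 322.87375575],
       [  0.        , 473.72579428, 234.20490445],
       [  0.        ,   0.        ,   1.        ]]), 'extrinsics': array([[-0.19929496,  0.97981072,  0.01588931,  0.12062302],
       [ 0.51734701,  0.11897225, -0.84746544, -0.16487576],
       [-0.83224611, -0.16067531, -0.53061271,  1.67631149],
       [ 0.        ,  0.        ,  0. 
[... 271 characters left out ...]
  [-0.14240903, -0.54881736, -0.82372275,  0.17113387],
       [ 0.21047789,  0.79638097, -0.5669889 ,  1.46666106],
       [ 0.        ,  0.        ,  0.        ,  1.        ]])}
wrist {'K': array([[364.88313941,   0.        , 320.1383173 ],
       [  0.        , 364.88313941, 242.20036162],
       [  0.        ,   0.        ,   1.        ]]), 'hand_eye': array([[-4.37808738e-04, -9.59132356e-01, -2.82957474e-01,
         7.19453048e-02],
       [ 9.99999876e-01, -4.86639689e-04,  1.02288117e-04,
        -1.79615442e-04],
       [-2.35806179e-04, -2.82957394e-01,  9.59132451e-01,
        -1.41554649e-01],
       [ 0.00000000e+00,  0.00000000e+00,  0.00000000e+00,
         1.00000000e+00]])}
```

View pics/scene0.png

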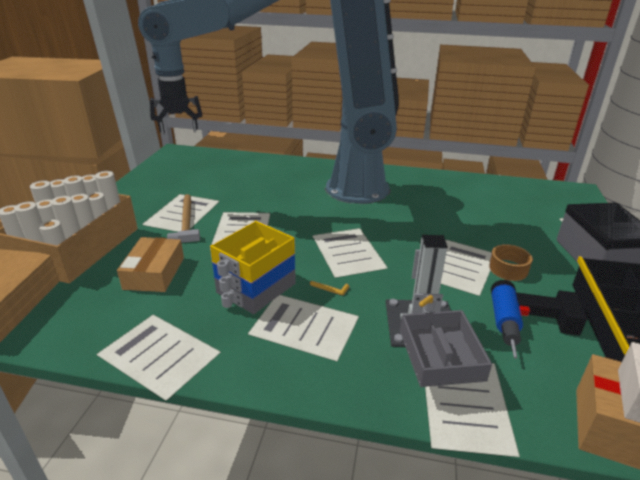

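View pics/side0.png

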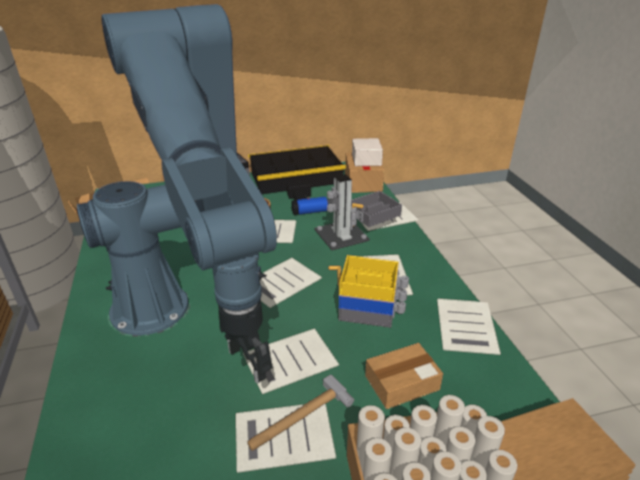

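The scene view shows the pile at about (253,262), its knuckles to the lower left. The column's post top is at (433,241), with the grey tray toward the camera. The side view shows the pile at (370,285), and the column at (343,210) with its empty hinge to the left of the post.

```bash
cat > h.py <<'E'
from bench import sensors,vision
import cv2,numpy as np
from scipy.spatial.transform import Rotation as R
def toolpose(o=None):
    o=o or sensors.get_obs();T=np.eye(4);q=o["eef_rot"]
    T[:3,:3]=R.from_quat([q[1],q[2],q[3],q[0]]).as_matrix();T[:3,3]=o["eef_pos"];return T
def cam(n,T=None):
    m=vision.camera_model(n)
    return m["K"],(T@m["hand_eye"] if n=="wrist" else np.linalg.inv(m["extrinsics"]))
def ray(K,C,p): 
    return C[:3,3],C[:3,:3]@np.linalg.inv(K)@np.array([p[0],p[1],1.])
def plane(K,C,p,z):
    c,d=ray(K,C,p);return c+d*(z-c[2])/d[2]
def proj(K,C,X):
    x=K@(np.linalg.inv(C)@np.append(X,1))[:3];return x[:2]/x[2]
def tri(obs): # list of (K,C,p)
    A=0;b=0
    for K,C,p in obs:
        c,d=ray(K,C,p);d=d/np.linalg.norm(d);P=np.eye(3)-np.outer(d,d);A=A+P;b=b+P@c
    return np.linalg.solve(A,b)
def goto(pos,yaw,T):
    """tool down; y axis (closing) ; yaw = heading of tool x. prints delta row"""
    c,s=np.cos(yaw),np.sin(yaw)
    Rg=np.array([[c,s,0],[s,-c,0],[0,0,-1.]])
    t=T[:3,:3].T@(np.array(pos)-T[:3,3])*1000
    r=R.from_matrix(T[:3,:3].T@Rg).as_rotvec();print("delta",t.round(1),r.round(4))
E
python3 - <<'E'
from h import *
T=toolpose();print(T.round(3))
K,C=cam("scene")
for p in[(213,250),(258,223),(295,231),(252,264),(254,243)]:print(p,plane(K,C,p,.142).round(3))
for p in[(421,237),(445,237),(433,241)]:print("post",plane(K,C,p,.229).round(3))
print("foot",[plane(K,C,p,.0).round(3) for p in[(388,300),(393,346)]])
K2,C2=cam("side")
print(tri([(K,C,(433,241)),(K2,C2,(344,182))]).round(3))
for p in[(345,257),(400,262),(398,290),(338,291)]:print(p,plane(K2,C2,p,.142).round(3))
E
```

```text
[[ 0.91   0.415 -0.     0.238]
 [ 0.415 -0.91   0.001 -0.523]
 [ 0.    -0.001 -1.     0.231]
 [ 0.     0.     0.     1.   ]]
(213, 250) [ 0.677 -0.243  0.142]
(258, 223) [ 0.539 -0.181  0.142]
(295, 231) [ 0.555 -0.082  0.142]
(252, 264) [ 0.709 -0.139  0.142]
(254, 243) [ 0.628 -0.162  0.142]
post [0.656 0.213 0.229]
post [0.645 0.261 0.229]
post [0.666 0.237 0.229]
foot [array([0.593, 0.16 , 0.   ]), array([0.745, 0.184, 0.   ])]
[0.659 0.235 0.219]
(345, 257) [ 0.57  -0.087  0.142]
(400, 262) [ 0.715 -0.15   0.142]
(398, 290) [ 0.662 -0.266  0.142]
(338, 291) [ 0.508 -0.23   0.142]
```

Run:
```python
import cv2,numpy as np
a=cv2.imread("pics/scene0.png")[205:395,190:510];b=cv2.imread("pics/side0.png")[165:335,280:440]
a=cv2.resize(a[:, :],None,fx=2.5,fy=2.5,interpolation=cv2.INTER_CUBIC)
cv2.imwrite("pics/c0.png",a)
cv2.imwrite("pics/c1.png",cv2.resize(b,None,fx=3.5,fy=3.5,interpolation=cv2.INTER_CUBIC))
```

```text
(no output)
```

View pics/c0.png

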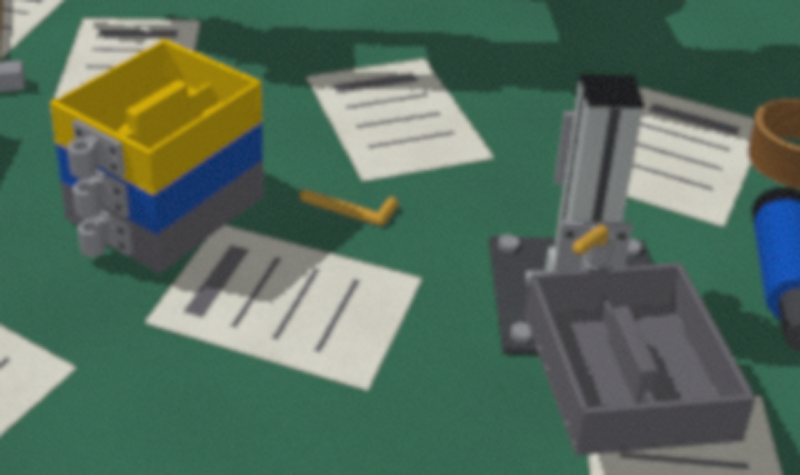

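Run:
```python
from h import *
K,C=cam("scene")
P=[plane(K,C,p,.142) for p in[(210.8,246.2),(256,221.8),(294.8,239.8),(250.8,265.8)]]
print(np.round(P,3));c=np.mean(P,0)
u=P[0]+P[3]-P[1]-P[2];print(c,np.degrees(np.arctan2(u[1],u[0])))
yaw=np.arctan2(u[1],u[0]);c[2]=.30;goto(c,yaw,toolpose())
```

```text
[[ 0.663 -0.254  0.142]
 [ 0.534 -0.188  0.142]
 [ 0.593 -0.072  0.142]
 [ 0.716 -0.139  0.142]]
[ 0.6266805  -0.16327389  0.142     ] -27.943674765876825
delta [ 502.4 -166.1  -69.1] [-1.400e-03  4.000e-04  9.155e-01]
```

{"method": "carry_out", "body": {
  "deltas": "0 0 -69 0 0 0.15 0; 502 -166 -69 0 0 0.9155 0; 502 -166 -69 0 0 0.9155 0; 502 -166 -69 0 0 0.9155 0; 502 -166 -69 0 0 0.9155 0; 502 -166 -69 0 0 0.9155 0; 502 -166 -69 0 0 0.9155 0; 502 -166 -69 0 0 0.9155 0; 502 -166 -69 0 0 0.9155 0; 502 -166 -69 0 0 0.9155 0; 502 -166 -69 0 0 0.9155 0; 502 -166 -69 0 0 0.9155 0"
}}

```text
time_s: 1.65
eef_pos: [0.626, -0.164, 0.2996]
eef_rot: [0.0, 0.97, -0.241, -0.001]
wrist_force: [-0.3, -0.8, -0.6]
opening: 0.999
grasp_force: 0.0
```

Run:
```python
from h import *
T=toolpose();print(T.round(4));np.save("T1.npy",T)
im=vision.camera("wrist");cv2.imwrite("pics/w1.png",im)
```

```text
[[ 8.836e-01 -4.683e-01 -1.300e-03  6.260e-01]
 [-4.683e-01 -8.836e-01  0.000e+00 -1.640e-01]
 [-1.200e-03  6.000e-04 -1.000e+00  2.996e-01]
 [ 0.000e+00  0.000e+00  0.000e+00  1.000e+00]]
```

View pics/w1.png

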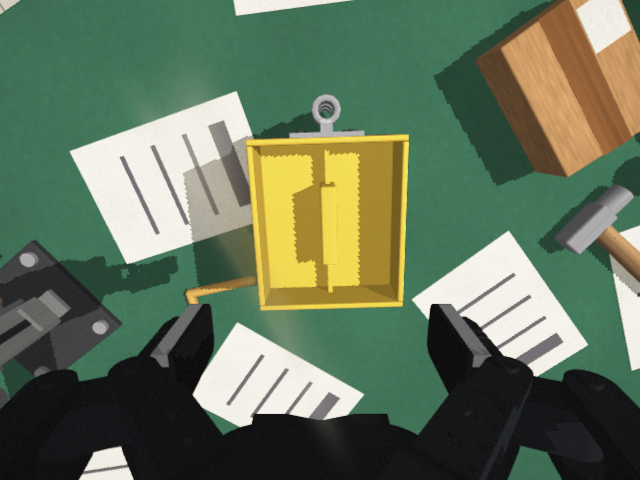

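The wrist view shows the yellow rim with corners at about (247,141), (408,136), (402,305) and (262,309). The knuckle ring is at (326,109), and the rib runs from (329,184) to (330,264). Next I'll measure these.

Run:
```python
from h import *
T=np.load("T1.npy");im=cv2.imread("pics/w1.png");K,C=cam("wrist",T)
h=cv2.cvtColor(im,cv2.COLOR_BGR2HSV);m=cv2.inRange(h,(22,150,60),(33,255,255))
cs,_=cv2.findContours(m,cv2.RETR_EXTERNAL,cv2.CHAIN_APPROX_NONE);c=max(cs,key=cv2.contourArea)
q=cv2.approxPolyDP(cv2.convexHull(c),8,True)[:,0];print(q.tolist())
P=np.array([plane(K,C,p,.142) for p in q]);print(P.round(4),[np.linalg.norm(P[i]-P[i-1]).round(4) for i in range(len(P))])
(cx,cy),wh,a=cv2.minAreaRect((P[:,:2]*1e4).astype(np.float32));print("rect",cx/1e4,cy/1e4,wh,a)
k=plane(K,C,(326,108.5),.133);r0=plane(K,C,(329.3,184),.136);r1=plane(K,C,(330,264),.136)
print("knuckle",k,"rib",r0,r1,np.linalg.norm(r0-r1))
mid=(r0+r1)/2;u=r0-r1;print("rib mid",mid,np.degrees(np.arctan2(u[1],u[0])));u=k-mid;print("k-mid",np.linalg.norm(u[:2]),np.degrees(np.arctan2(u[1],u[0])))
```

```text
[[407, 135], [402, 305], [261, 309], [246, 140]]
[[ 0.657  -0.2578  0.142 ]
 [ 0.5247 -0.1937  0.142 ]
 [ 0.5808 -0.0794  0.142 ]
 [ 0.7131 -0.1439  0.142 ]] [np.float64(0.1269), np.float64(0.1471), np.float64(0.1273), np.float64(0.1472)]
rect 0.618896337890625 -0.16879864501953126 (1272.7783203125, 1476.425537109375) 64.0263442993164
knuckle [ 0.70469239 -0.21096683  0.133     ] rib [ 0.65087554 -0.18578096  0.136     ] [ 0.58785836 -0.15362511  0.136     ] 0.070747186230917
rib mid [ 0.61936695 -0.16970303  0.136     ] -27.033907227220368
k-mid 0.09477938427036747 -25.8086335950243
```

Run:
```python
from h import *
goto([.619,-.169,.107],np.radians(-26),toolpose())
```

```text
delta [ -3.8   7.  192.9] [ 0.0004  0.0008 -0.0346]
```

{"method": "carry_out", "body": {
  "deltas": "-4 7 50 0 0.001 -0.035 0.35; -4 7 90 0 0.001 -0.035 0.35; -4 7 120 0 0.001 -0.035 0.35; -4 7 120 0 0.001 -0.035 0.35; -4 7 145 0 0.001 -0.035 0.35; -4 7 165 0 0.001 -0.035 0.35; -4 7 180 0 0.001 -0.035 0.35; -4 7 188 0 0.001 -0.035 0.35; -4 7 193 0 0.001 -0.035 0.35; -4 7 193 0 0.001 -0.035 0.35; -4 7 193 0 0.001 -0.035 0.35"
}}

```text
time_s: 3.08
eef_pos: [0.6201, -0.1683, 0.1079]
eef_rot: [0.0, 0.975, -0.224, 0.001]
wrist_force: [-0.9, 0.9, -1.3]
opening: 0.652
grasp_force: 0.0
```

{"method": "carry_out", "body": {
  "deltas": "0 0 0 0 0 0 0.6; 0 0 0 0 0 0 0.75; 0 0 0 0 0 0 0.82; 0 0 0 0 0 0 0.9; 0 0 0 0 0 0 1; 0 0 0 0 0 0 1; 0 0 0 0 0 0 1; 0 0 0 0 0 0 1"
}}

```text
time_s: 4.08
eef_pos: [0.6198, -0.1683, 0.1076]
eef_rot: [0.0, 0.974, -0.224, 0.001]
wrist_force: [-1.1, 0.0, 4.7]
opening: 0.149
grasp_force: 59.8
```

{"method": "carry_out", "body": {
  "deltas": "0 0 -2 0 0 0 1; 0 0 -5 0 0 0 1; 0 0 -10 0 0 0 1; 0 0 -20 0 0 0 1; 0 0 -40 0 0 0 1; 0 0 -70 0 0 0 1; 0 0 -100 0 0 0 1; 0 0 -130 0 0 0 1; 0 0 -130 0 0 0 1; 0 0 -130 0 0 0 1"
}}

```text
time_s: 5.32
eef_pos: [0.6191, -0.168, 0.2367]
eef_rot: [0.0, 0.974, -0.224, 0.0]
wrist_force: [-0.7, 0.3, -3.3]
opening: 0.157
grasp_force: 59.0
```

Run:
```python
from h import *
o=sensors.get_obs();T=toolpose(o);print(T.round(4),o["wrist_force"],o["torque"]);np.save("T2.npy",T)
for n in("wrist","scene","side"):cv2.imwrite(f"pics/{n}2.png",vision.camera(n))
w=cv2.imread("pics/wrist2.png");s=cv2.imread("pics/scene2.png")[150:390,190:510];d=cv2.imread("pics/side2.png")[165:335,280:440]
f=np.zeros((600,800,3),np.uint8);f[:360,:480]=cv2.resize(w,(480,360));f[360:600,:320]=s
f[260:600,480:800]=cv2.resize(d,(320,340),interpolation=cv2.INTER_CUBIC)
cv2.imwrite("pics/m2.png",f)
```

```text
[[ 8.992e-01 -4.375e-01  2.000e-04  6.191e-01]
 [-4.375e-01 -8.992e-01 -1.000e-04 -1.680e-01]
 [ 2.000e-04  0.000e+00 -1.000e+00  2.367e-01]
 [ 0.000e+00  0.000e+00  0.000e+00  1.000e+00]] [-0.65897     0.3419659  -3.32112364] [ 0.01867577 -0.05345929 -0.01235699]
```

View pics/m2.png

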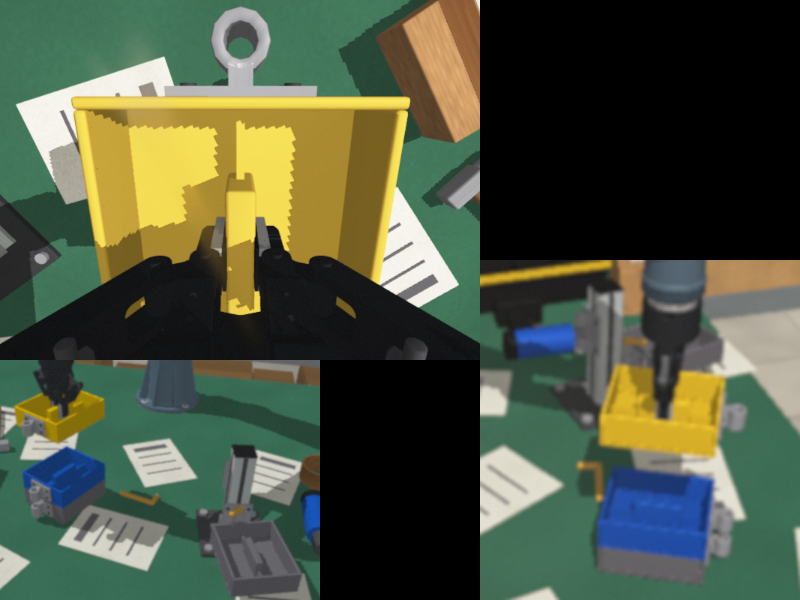

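The yellow tray is up and level, with the blue and grey trays left behind. In the wrist image the tray's knuckle ring is at full-image (320,51). Now a rough column pose, so I can look at it from close by.

Run:
```python
from h import *
K,C=cam("scene")
f=[plane(K,C,(190+x/2.5,205+y/2.5),0.008) for x,y in[(490,238),(505,350)]]
u=f[1]-f[0];print(np.round(f,3),np.linalg.norm(u));yaw=np.arctan2(u[1],u[0])
t=[plane(K,C,(190+x/2.5,205+y/2.5),.229) for x,y in[(581,76),(634,76),(642,107),(583,104)]];print(np.round(t,3));c=np.mean(t,0)
print(np.degrees(yaw),c)
u=np.array([np.cos(yaw),np.sin(yaw)]);v=np.array([-u[1],u[0]])
b=c[:2]-44.5e-3*u;print("bore",b)
g=b-.096*u-.06*v;goto([*g,.30],yaw,toolpose())
```

```text
[[0.604 0.155 0.008]
 [0.751 0.181 0.008]] 0.14856933769506886
[[0.649 0.215 0.229]
 [0.639 0.258 0.229]
 [0.685 0.264 0.229]
 [0.691 0.218 0.229]]
10.000299020624976 [0.66626485 0.23894369 0.229     ]
bore [0.62244095 0.23121611]
delta [-213.7 -255.5  -64.1] [-6.000e-04  2.000e-03 -6.273e-01]
```

{"method": "carry_out", "body": {
  "deltas": "0 0 -30 0 0 0 1; -30 -35 -64 0 0 -0.1 1; -65 -75 -64 0 0 -0.2 1; -100 -115 -64 0 0 -0.3 1; -135 -155 -64 0 0 -0.4 1; -165 -195 -64 0 0 -0.5 1; -195 -230 -64 0 0 -0.58 1; -210 -250 -64 0 0.001 -0.62 1; -214 -256 -64 0 0.002 -0.627 1; -214 -256 -64 0 0.002 -0.627 1; -214 -256 -64 0 0.002 -0.627 1; -214 -256 -64 0 0.002 -0.627 1"
}}

```text
time_s: 6.98
eef_pos: [0.5393, 0.1547, 0.301]
eef_rot: [0.001, 0.996, 0.086, 0.001]
wrist_force: [-0.1, -0.2, -2.8]
opening: 0.154
grasp_force: 59.0
```

Run:
```python
from h import *
T=toolpose();print(T.round(4));np.save("T3.npy",T)
im=vision.camera("wrist");cv2.imwrite("pics/w3.png",im)
```

```text
[[ 9.851e-01  1.717e-01  2.700e-03  5.393e-01]
 [ 1.717e-01 -9.851e-01 -9.000e-04  1.547e-01]
 [ 2.500e-03  1.400e-03 -1.000e+00  3.010e-01]
 [ 0.000e+00  0.000e+00  0.000e+00  1.000e+00]]
```

View pics/w3.png

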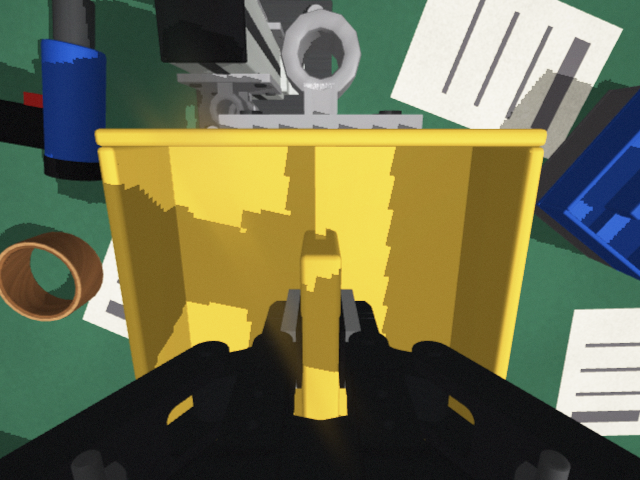

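The wrist view shows the tray's knuckle ring at (320,53). The column's upper knuckle is at about (228,104), with the jamb leaf edge above it and the dark post top at (202,28). I'll compute a matched-depth look.

Run:
```python
from h import *
T=np.load("T3.npy");K,C=cam("wrist",T)
b=plane(K,C,(228,104),.185);t=plane(K,C,(320,53),T[2,3]+.0254)
print("stand",b,"tray",t,"tray in tool",(T[:3,:3].T@(t-T[:3,3])*1000).round(1),"stand in tool",(T[:3,:3].T@(b-T[:3,3])*1000).round(1))
a=[plane(K,C,p,.177) for p in[(178,78),(268,78)]];d=a[1]-a[0];print("leaf dir",np.degrees(np.arctan2(d[0],-d[1])),np.linalg.norm(d))
```

```text
stand [0.6191165 0.230501  0.185    ] tray [0.63227697 0.17110745 0.32637743] tray in tool [ 94.5  -0.2 -25.2] stand in tool [ 91.3 -61.1 116.1]
leaf dir 9.875418396271913 0.06030107887011145
```

{"method": "carry_out", "body": {
  "deltas": "-8 -10 30 0.001 -0.0025 0 1; -8 -16 70 0.001 -0.0025 0 1; -8 -16 100 0.001 -0.0025 0 1; -8 -16 120 0.001 -0.0025 0 1; -8 -16 134 0.001 -0.0025 0 1; -8 -16 141 0.001 -0.0025 0 1; -8 -16 141 0.001 -0.0025 0 1; -8 -16 141 0.001 -0.0025 0 1; -8 -16 141 0.001 -0.0025 0 1"
}}

```text
time_s: 8.15
eef_pos: [0.5293, 0.17, 0.1608]
eef_rot: [0.0, 0.996, 0.087, 0.001]
wrist_force: [0.5, 0.1, -2.7]
opening: 0.15
grasp_force: 59.1
```

Run:
```python
from h import *
T=toolpose();print(T.round(4));np.save("T4.npy",T)
im=vision.camera("wrist");cv2.imwrite("pics/w4.png",im)
cv2.imwrite("pics/side4.png",vision.camera("side"));cv2.imwrite("pics/scene4.png",vision.camera("scene"))
cv2.imwrite("pics/c4.png",cv2.resize(im[0:170,130:420],None,fx=2.75,fy=2.75,interpolation=cv2.INTER_CUBIC))
```

```text
[[ 9.848e-01  1.734e-01  1.600e-03  5.293e-01]
 [ 1.734e-01 -9.848e-01 -0.000e+00  1.700e-01]
 [ 1.600e-03  3.000e-04 -1.000e+00  1.608e-01]
 [ 0.000e+00  0.000e+00  0.000e+00  1.000e+00]]
```

View pics/c4.png

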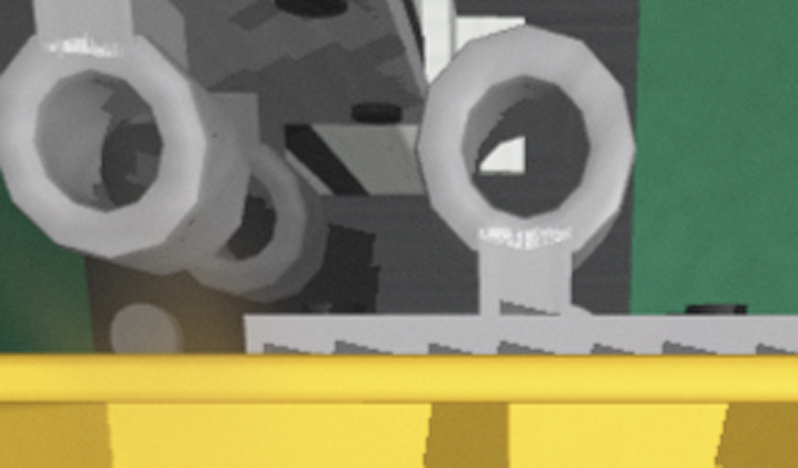

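The crop shows the tray's bore centre at crop (526,147) and the column's upper bore at (99,141). The lower column knuckle is visible below it, and both rings have nearly the same scale.

Run:
```python
from h import *
T=np.load("T4.npy");K,C=cam("wrist",T)
f=lambda x,y:(130+(x+.5)/2.75-.5,(y+.5)/2.75-.5)
for s,t in[((99,141),(526,147))]:
    b=plane(K,C,f(*s),.185);k=plane(K,C,f(*t),T[2,3]+.0256)
    # top-face rim
    L=lambda p:(T[:3,:3].T@(p-T[:3,3])*1000).round(2)
    print(L(b),L(k),L(b)-L(k))
    for dx in(-64,64):print("bore half",L(plane(K,C,f(t[0]+dx,t[1]),T[2,3]+.0256)))
    for dx in(-65,65):print("col half",L(plane(K,C,f(s[0]+dx,s[1]),.185)))
```

```text
[ 95.25 -45.05 -24.02] [ 94.38   0.11 -25.45] [  0.87 -45.16   1.43]
bore half [ 94.38  -6.58 -25.45]
bore half [ 94.38   6.81 -25.45]
col half [ 95.25 -51.92 -24.02]
col half [ 95.25 -38.17 -24.01]
```

{"method": "carry_out", "body": {
  "deltas": "-15 0 0 0 -0.0016 0 1; -32 0 8 0 -0.0016 0 1; -32 -12 22 0 -0.0016 0 1; -32 -30 22 0 -0.0016 0 1; -32 -42 22 0 -0.0016 0 1; -32 -45 22 0 -0.0016 0 1; -32 -45 22 0 -0.0016 0 1; -32 -45 22 0 -0.0016 0 1; -32 -45 22 0 -0.0016 0 1"
}}

```text
time_s: 9.43
eef_pos: [0.4896, 0.2084, 0.1381]
eef_rot: [0.0, 0.996, 0.087, -0.001]
wrist_force: [-0.2, -0.3, -2.7]
opening: 0.151
grasp_force: 59.1
```

Run:
```python
from h import *
o=sensors.get_obs();T=toolpose(o);print(T.round(4),o["wrist_force"])
T4=np.load("T4.npy")
g=T4[:3,3]+T4[:3,:3]@np.array([.87,-45.16,0])/1000;g[2]=.1386;print(g)
goto(g,np.radians(9.95),T)
K,C=cam("side");a=vision.camera("side")[165:265,280:400]
K2,C2=cam("scene");b=vision.camera("scene")[195:345,330:510]
f=np.zeros((600,800,3),np.uint8);f[:333,:400]=cv2.resize(a,(400,333),interpolation=cv2.INTER_CUBIC);f[:333,400:]=cv2.resize(b,(400,333),interpolation=cv2.INTER_CUBIC)
cv2.imwrite("pics/m5.png",f[:333])
```

```text
[[ 9.849e-01  1.729e-01 -1.200e-03  4.896e-01]
 [ 1.729e-01 -9.849e-01 -5.000e-04  2.084e-01]
 [-1.300e-03  3.000e-04 -1.000e+00  1.381e-01]
 [ 0.000e+00  0.000e+00  0.000e+00  1.000e+00]] [-0.20535635 -0.28544933 -2.71195775]
[0.52228416 0.21465688 0.1386    ]
delta [33.3 -0.5 -0.6] [0.0003 0.0013 0.0001]
```

View pics/m5.png

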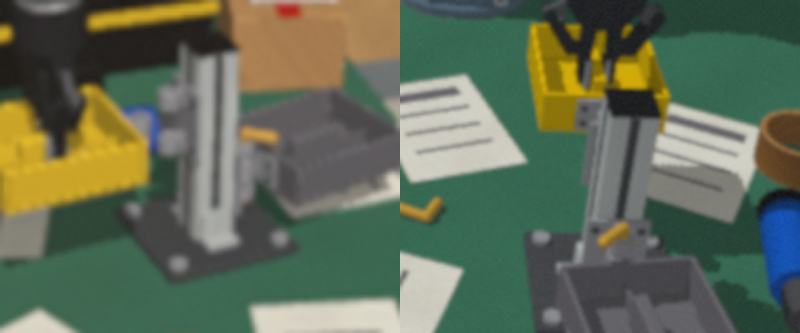

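The side view (left) shows the column's knuckles at (173,97) and (173,138), with the tray square to their left at gap height. I'll advance gently into the gap.

{"method": "carry_out", "body": {
  "deltas": "5 0 -0.5 0 0.0013 0 1; 10 -0.5 -0.5 0 0.0013 0 1; 15 -0.5 -0.5 0 0.0013 0 1; 20 -0.5 -0.5 0 0.0013 0 1; 25 -0.5 -0.5 0 0.0013 0 1; 30 -0.5 -0.5 0 0.0013 0 1; 32 -0.5 -0.5 0 0.0013 0 1; 33 -0.5 -0.5 0 0.0013 0 1; 33 -0.5 -0.5 0 0.0013 0 1; 33 -0.5 -0.5 0 0.0013 0 1; 33 -0.5 -0.5 0 0.0013 0 1"
}}

```text
time_s: 10.9
eef_pos: [0.5218, 0.215, 0.1385]
eef_rot: [0.0, 0.996, 0.087, -0.0]
wrist_force: [0.4, 0.5, -2.3]
opening: 0.157
grasp_force: 59.1
```

Run:
```python
from h import *
o=sensors.get_obs();T=toolpose(o);print(T.round(4),o["wrist_force"]);np.save("T6.npy",T)
goto([0.5223,.2147,.1386],np.radians(9.95),T)
im=vision.camera("wrist");cv2.imwrite("pics/w6.png",im)
a=vision.camera("side")[165:265,280:400];cv2.imwrite("pics/side6.png",a)
f=np.zeros((600,800,3),np.uint8);f[:360]=cv2.resize(im[0:90,220:420],(800,360),interpolation=cv2.INTER_CUBIC)
f[360:,:288]=cv2.resize(a,(288,240),interpolation=cv2.INTER_CUBIC)
cv2.imwrite("pics/c6.png",f)
```

```text
[[ 9.848e-01  1.735e-01 -1.000e-04  5.218e-01]
 [ 1.735e-01 -9.848e-01 -2.000e-04  2.150e-01]
 [-1.000e-04  2.000e-04 -1.000e+00  1.385e-01]
 [ 0.000e+00  0.000e+00  0.000e+00  1.000e+00]] [ 0.38351386  0.52634671 -2.32155455]
delta [ 0.5  0.3 -0.1] [0.0002 0.0001 0.0007]
```

View pics/c6.png

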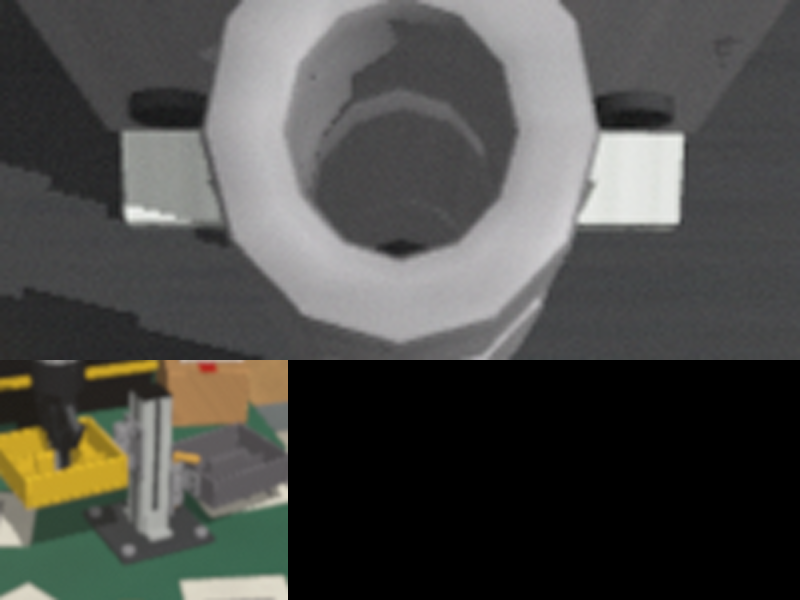

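The wrist close-up looks down through the upper knuckle. Its bore is centred at crop (401,131). Inside it, the knuckle's lower edge and the tray's bore edge show as nearly concentric arcs at about (400,92) and (400,108). I'll check this against the predicted positions.

Run:
```python
from h import *
T=np.load("T6.npy");K,C=cam("wrist",T)
L=lambda p:(T[:3,:3].T@(p-T[:3,3])*1000).round(2)
f=lambda x,y:(220+(x+.5)/4-.5,(y+.5)/4-.5)
b=plane(K,C,f(401,131),.185);print("col from image",L(b), "extent",[L(plane(K,C,f(*p),.185))for p in[(284,131),(518,131),(401,3),(401,259),(401,342)]])
zt=T[2,3]+.0255
def arcs(c,z,n):
    c=np.array(c);u=T[:3,0];w=T[:3,1]
    out=[]
    for d in(u,-u,w,-w):
        X=c+d*.0065;X[2]=z;p=proj(K,C,X);out.append(((p[0]+.5-220)*4-.5,(p[1]+.5)*4-.5))
    print(n,np.round(out).tolist())
arcs(b,.185,"coltop");arcs(b,.167,"colbot")
k=T[:3,3]+T[:3,:3]@np.array([94.38,.11,-25.5])/1000
arcs(k,zt,"traytop (measured hold)");arcs(b,zt,"traytop if aligned")
arcs(b,zt-.028,"traybot if aligned");arcs(b,.133,"lower col top if aligned")
im=cv2.cvtColor(cv2.imread("pics/w6.png"),cv2.COLOR_BGR2GRAY)
big=cv2.resize(im[0:90,220:420],(800,360),interpolation=cv2.INTER_CUBIC)
print("col x=400..",big[60:260:4,396:406].mean(1).astype(int).tolist())
print("row150",big[148:152,280:530:5].mean(0).astype(int).tolist())
c=big[60:275,295:520];c=cv2.createCLAHE(4,(2,2)).apply(c);cv2.imwrite("pics/c7.png",cv2.resize(c,None,fx=2.7,fy=2.7))
```

```text
col from image [ 94.67  -0.18 -46.51] extent [array([ 94.67,  -6.98, -46.51]), array([ 94.66,   6.61, -46.51]), array([101.14,  -0.18, -46.51]), array([ 87.89,  -0.19, -46.51]), array([ 83.33,  -0.19, -46.51])]
coltop [[401.0, 3.0], [401.0, 254.0], [513.0, 131.0], [289.0, 131.0]]
colbot [[401.0, 95.0], [401.0, 301.0], [494.0, 200.0], [308.0, 200.0]]
traytop (measured hold) [[405.0, 112.0], [405.0, 312.0], [496.0, 214.0], [315.0, 214.0]]
traytop if aligned [[401.0, 108.0], [401.0, 308.0], [492.0, 209.0], [311.0, 210.0]]
traybot if aligned [[401.0, 197.0], [401.0, 354.0], [473.0, 277.0], [329.0, 277.0]]
lower col top if aligned [[401.0, 204.0], [401.0, 358.0], [472.0, 282.0], [331.0, 282.0]]
col x=400.. [70, 69, 68, 69, 69, 69, 73, 83, 98, 101, 100, 99, 88, 76, 73, 72, 71, 73, 74, 72, 72, 72, 71, 72, 71, 71, 72, 72, 73, 71, 72, 73, 71, 72, 73, 75, 73, 71, 70, 72, 73, 71, 70, 71, 70, 50, 36, 33, 41, 77]
row150 [186, 177, 139, 125, 127, 129, 124, 113, 102, 99, 87, 78, 71, 70, 72, 71, 71, 71, 71, 71, 72, 72, 72, 72, 72, 69, 73, 73, 73, 73, 74, 72, 70, 71, 73, 71, 71, 72, 76, 88, 98, 80, 70, 70, 72, 69, 89, 132, 155, 161]
```

View pics/c7.png

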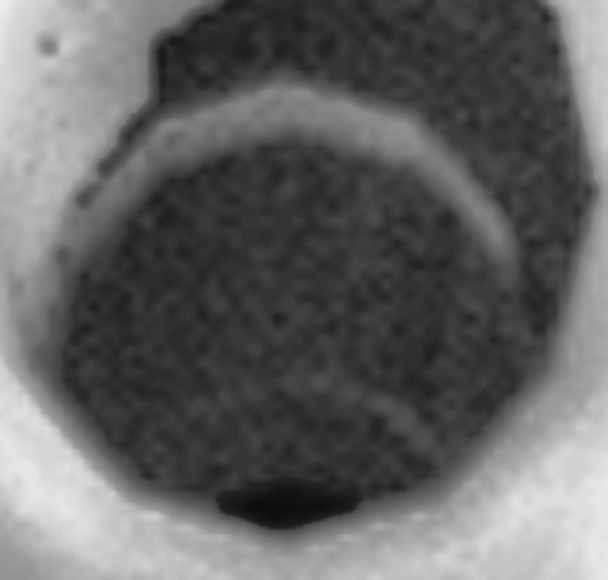

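Both arcs match an aligned pose to within about 0.4 mm. The tray is short in x by roughly that, and about 0.2 mm off in y, so I'll trim it.

{"method": "carry_out", "body": {
  "deltas": "0.4 -0.2 0 0 0 0 1; 0.4 -0.2 0 0 0 0 1; 0.4 -0.2 0 0 0 0 1; 0.4 -0.2 0 0 0 0 1; 0.4 -0.2 0 0 0 0 1; 0.4 -0.2 0 0 0 0 1"
}}

```text
time_s: 11.75
eef_pos: [0.5222, 0.2152, 0.1384]
eef_rot: [0.0, 0.996, 0.087, -0.0]
wrist_force: [-0.0, 0.4, -3.1]
opening: 0.15
grasp_force: 59.1
```

Run:
```python
from h import *
o=sensors.get_obs();T=toolpose(o);T6=np.load("T6.npy");print(T.round(4),o["wrist_force"],(T6[:3,:3].T@(T[:3,3]-T6[:3,3])*1000).round(2))
im=cv2.cvtColor(vision.camera("wrist"),cv2.COLOR_BGR2GRAY)
big=cv2.resize(im[0:90,220:420],(800,360),interpolation=cv2.INTER_CUBIC)
print(big[76:124:2,396:406].mean(1).astype(int).tolist())
print("row150",big[148:152,280:530:5].mean(0).astype(int).tolist())
print("row170",big[168:172,280:530:5].mean(0).astype(int).tolist())
```

```text
[[ 9.849e-01  1.734e-01 -2.000e-04  5.222e-01]
 [ 1.734e-01 -9.849e-01 -2.000e-04  2.152e-01]
 [-2.000e-04  2.000e-04 -1.000e+00  1.384e-01]
 [ 0.000e+00  0.000e+00  0.000e+00  1.000e+00]] [-0.01227382  0.36255987 -3.0886782 ] [ 0.45 -0.18  0.06]
[69, 69, 69, 70, 70, 70, 70, 72, 73, 77, 82, 89, 95, 99, 99, 93, 87, 79, 75, 72, 71, 71, 72, 72]
row150 [188, 182, 145, 127, 124, 129, 129, 123, 112, 98, 91, 76, 72, 71, 69, 70, 69, 70, 71, 74, 74, 73, 72, 72, 73, 70, 75, 70, 71, 71, 75, 73, 72, 72, 70, 71, 70, 71, 74, 87, 97, 82, 72, 73, 72, 70, 71, 83, 129, 154]
row170 [184, 185, 179, 147, 123, 125, 123, 109, 83, 73, 69, 72, 70, 69, 68, 73, 72, 71, 69, 72, 72, 73, 70, 72, 72, 71, 74, 70, 72, 70, 74, 72, 76, 72, 69, 73, 71, 72, 73, 73, 74, 76, 73, 71, 72, 75, 89, 134, 156, 161]
```

```bash
python3 -c "
from bench import ctrl;print(ctrl.hand_in())"
```

```text
the job is handed in; nothing more can be done
None
```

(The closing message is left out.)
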